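# Fit the new tube lamp in the bathroom mirror light

### The job

Fit the new slim tube lamp from its cardboard cradle into the mirror light that lies on the counter: press it sideways, straight down, into both spring clips until it is snapped fully home, a good centimetre short of the end socket, then slide it lengthwise until its end is fully in the socket, shoulder against the socket's face, and let go. It is a delicate lamp on a springy tray, so press and push gently, never with more than 30 newtons, and leave the other things where they are.

Things in the scene. Friction and masses are not known exactly. Their poses are not given: they have to be found in the camera images.
- lamp: the new lamp: a white tube 20 mm in diameter and 200 mm long, an aluminium band at each end, and beyond each flat end (shoulder) a brass pin 10 mm thick and 8 mm long; ends alike, 90 g. Origin at its centre, y along its length; x and z turn as it rolls. At the start it lies loose in the cradle, axis level, 26 mm above the counter. Grasp it by its middle
- cradle: fixed cardboard packing cradle of the new lamp: base 75 x 240 x 6 mm with two notched rests, 40 mm wide and 24 mm high, 75 mm either side of its middle; between them 20 mm lie free under the lamp's axis. Origin at the centre of its underside, y along its length. Cradle and light may have changed sides
- tray: white tray of the mirror light, 60 mm wide (x), 262 mm long (y), 20 mm thick, carrying two steel clips and, at its +y end, the socket. Origin at the centre of its underside, about 28 mm above the counter, z up. It rides on rubber buffers over a fixed grey plate 85 x 290 x 8 mm: pressed, it sinks level, 1 mm per 1.8 N, at most 13 mm, and rises again slowly
- seat (a point): point on the tray where the lamp's centre lies when snapped in and fully home in the socket (tray frame 0, 0, 40 mm; 20 mm above the tray's top), the lamp parallel to the tray's y. To go down into the clips clear of the socket the lamp's centre must be 12 to 22 mm from here towards the tray's -y
- clip_a (a point): lamp axis in the clip at the tray's -y end, 60 mm from seat. A clip is 13 mm long, open upwards: two sprung steel lips 14 mm apart, flared above to 37 mm wide, 19 mm over the axis. A lamp touches the lips 16 mm above its seat and snaps through 8 mm above it; both clips together take 12 to 24 N, then the force drops sharply.
- clip_b (a point): lamp axis in the other, identical clip, 60 mm from seat towards the tray's +y, next to the socket. Pressed at its middle the lamp often snaps into one clip first and tilts; pressing on snaps in the other, with a smaller drop of force. Seated in both, it slides lengthwise with a few newtons of drag
- socket_mouth (a point): centre of the socket's mouth, 100 mm from seat towards the tray's +y: a 15 mm square hole, 18 mm deep, facing the tray's -y, in a white block 30 mm wide that reaches 15 mm above the lamp's axis. The lamp's pin enters it until the lamp's shoulder stops against its face
- glass: dark blue round tumbler, 60 mm across and 70 mm tall, between or beside the light and the cradle; origin at its underside
- screwdriver: screwdriver 170 mm long lying on the counter; origin at its underside near mid-length
- old_lamp: the old lamp, not to be used: stubbier than the new one, 32 mm diameter and 130 mm long, lying in a white ceramic dish 18 mm high at the left edge of the counter; origin at its centre
- lotion: blue bottle 64 mm across, 160 mm tall, at the back of the counter; origin at its underside
- jar: glass jar 68 mm across, 70 mm tall, at the back; origin at its underside
Mind the look-alikes: they are no part of the job. What is shaped like the lamp but green or turquoise is not meant.

How it is judged:
On the way, in this order (a step that is already met when the one before it is completed fails the run):
1. the lamp is snapped down in both clips, still short of the socket's face (x of lamp in the frame of tray between -0.003 and 0.003 m and z of lamp in the frame of tray between 0.0375 and 0.0425 m and angle between the y axis of lamp and the y axis of tray, either way round below 0.03 rad and y of lamp in the frame of tray between -0.032 and -0.006 m), for 0.2 s.
2. the lamp has been slid home against the socket (x of lamp in the frame of tray between -0.003 and 0.003 m and z of lamp in the frame of tray between 0.0375 and 0.0425 m and angle between the y axis of lamp and the y axis of tray, either way round below 0.03 rad and y of lamp in the frame of tray between -0.0025 and 0.0025 m), for 0.2 s.
At the end, for the whole second after the job is handed in: the new lamp lies at rest in both clips of the light, its axis parallel to the tray within 0.03 rad, within 3 mm sideways and 2.5 mm in height of the seated place, its shoulder within 2.5 mm of the socket's face (all of step 2 and linear speed of lamp below 0.02 m/s); the robot touches nothing.
It fails at once if the lamp was forced against the light with more than 30 N (contact force between lamp and tray above 30 N).
It fails at once if another thing was shifted by more than 30 mm (distance of any of glass, screwdriver, old_lamp, lotion, jar from where it was at the start of the episode above 0.03 m).
It also fails if it takes over 58 s, if anything falls off the work surface, if the arm or the gripper's body presses on something with over 40 N, if the wrist force passes 120 N, or if a joint passes its speed limit or range.

### The arm

A 6-joint arm with a two-finger parallel gripper is mounted at the origin on the work surface. World frame = base frame: x ahead of the robot, y to its left, z up, the work surface at z = 0. Lengths are in m, angles in rad, forces in N, time in s.
With the tool pointing down it reaches from about 0.25 to 0.8 m from the base axis. Payload 8.5 kg.
Tool frame: the origin (TCP) lies at the very end of the fingers, on their centre line; the grasp point (between the pads) lies 19 mm behind it (robot.grip_point_offset is the distance from the TCP to the grasp point, in m); z points along the fingers, y is the line along which they close (so a half turn about z gives the same grasp; the last joint's range is limited). The gripper opens to 85 mm and grips with 20 to 120 N. Pads are 22 mm wide; open, the fingers measure 114 mm over their backs; the gripper's body (76 mm by 85 mm) begins 54 mm behind the grasp point. The pads swing forward as they close: fully open they stand 13 mm farther back than shut.
Start: joints at [1.118, 0.238, -0.013, 1.319, 0, 1.571], TCP at [0.23, 0.472, 0.231] pointing down, gripper open.
Joint ranges: [-2.66, 2.66], [-1.03, 1.9], [-1.14, 1.46], [-1.82, 2.27], [-1.45, 1.34], [-3.14, 3.14]. Speed limits (rad/s): [2.22, 2.22, 2.79, 3.14, 3.14, 3.14].

### API

Orientations are given as [roll, pitch, yaw] about the fixed x, y, z axes, in that order (R = Rz(yaw) Ry(pitch) Rx(roll)).
In Python, from bench import robot, imaging gives the robot as it stands.
- The arm moves only by the tool drive_tool, never from a script. Its argument "moves" is a list that holds one entry, the list of rows, each a list of 7 numbers: the turn, a rotation vector about the tool's x, y, z in degrees, then the shift along the tool's x, y, z in mm, then the opening, from 0 (shut) to 1 (fully open). In form: [[[wx, wy, wz, dx, dy, dz, fingers], ...]]. A call has 1 to 20 rows; each row shifts and turns the commanded pose from where the row before left it, along the tool's axes as they then stand; what a row does not reach is not made up. A row lasts 1/12 s, in which the tool goes at most 41.7 mm and 7.16 degrees, less where a joint would pass 70% of its speed; a pose out of reach is approached as far as the arm can. A call is refused whole if a number of a shift passes 41.7 or a number of a turn 7.16, either way. A call with a gripper value outside its range is refused whole. The fingers move at their own pace and stop on an object; the grip force is fixed at half the most. Time passes only in rows, so rows that do not move let the fingers close. It gives the time, the measured TCP pose, the force, the opening and the grip force at its end, in the units of the state.
- robot.get_obs(): the state, without advancing time (a new reading comes with each control period).
- imaging.camera(name): name is "scene" or "top" or "wrist"; returns the picture (400x640x3 uint8, red, green, blue); there is no depth.
- imaging.camera_model(name): a dict with "fx", "fy", "cx", "cy" (pixels), "R" (3x3) and "t" (3): a world point X has camera coordinates R X + t. Camera axes: x right, y down, z forward; pixel columns grow to the right and rows downward; lengths in m; the calibration is good to about 2 mm. A picture is of the moment at which its call begins: read the wrist's pose just before it. camera_model takes no time and is no camera call; for the wrist camera it gives the pose at the moment of the call.
- robot.sign_off(): hands the job in; it is judged then, once.
The state is a dict: "time": time; "joint_positions": joint angles; "joint_vel": joint speeds; "joint_efforts": joint torques, N m; "position": TCP position; "tool_rot": TCP orientation; "contact_force": force on the tool from outside, world axes, zero at the start; "torque": the same for the moment, N m; "gripper_width": finger opening in m; "grip_force": force on a finger pad.
Only numpy, scipy, OpenCV 4.12 (cv2) and the standard library are available. Lean on these libraries where they do the work, as an engineer would, in place of code of your own. Each camera call takes 0.05 s, during which the arm holds its last target. There are 200 camera calls.

## Working session

There is one attempt and no reset: what is moved stays moved. The work goes in short steps, Python scripts to look and compute and a tool call to move; the robot and the scene stay as the last step left them, time stands still between calls to the robot, and variables do not carry over. Pictures are saved under pics/ and viewed, at most 10 in all, crops included, and the job is handed in when it is done.

Besides the shell and the picture viewer there is one more tool, called after "Request:" as name(argument=value, ...) on one line, values as JSON. drive_tool: Moves the arm, as the interface text tells. Its arguments: {"type":"object","properties":{"moves":{"type":"array"}},"required":["moves"]}

```bash
ls; mkdir -p pics; python3 - <<'E'
from bench import robot, imaging
import cv2
print(robot.get_obs())
for n in ("top","scene"):
    im=imaging.camera(n); cv2.imwrite(f"pics/{n}0.png",im[:,:,::-1]); m=imaging.camera_model(n); print(n,m)
print(robot.grip_point_offset)
E
```

```text
pics
{'time': 0.0, 'joint_positions': array([ 1.11796935e+00,  2.38754134e-01, -1.42816069e-02,  1.31918739e+00,
       -2.91168465e-06,  1.57076803e+00]), 'joint_vel': array([ 0.00072965, -0.00135989,  0.00058444, -0.00072837,  0.001206  ,
        0.00174792]), 'joint_efforts': array([ 3.67658540e-04, -5.38777006e+01,  3.46443236e+01,  1.82782224e-02,
        8.25106827e-05, -5.45878116e-07]), 'position': array([0.22950704, 0.47170426, 0.23068095]), 'tool_rot': array([-3.14016585e+00,  2.87131194e-06,  2.68879398e+00]), 'contact_force': array([-0.10799413, -0.62044883,  0.22973358]), 'torque': array([ 0.07328579, -0.01633964, -0.07353799]), 'grip_force': 0.0, 'gripper_width': 0.0856152938828001}
top {'fx': 464.8330142107588, 'fy': 464.8330142107588, 'cx': 315.36555372428364, 'cy': 200.97172457801506, 'R': array([[ 0.0070906 , -0.99995705,  0.00596914],
       [-0.9958155 , -0.00760487, -0.09106951],
       [ 0.09111099, -0.00529843, -0.99582665]]), 't': array([-0.07850094,  0.55756126,  1.54491795])}
scene {'fx': 371.9053828403051, 'fy': 371.9053828403051, 'cx': 319.54158372650977, 'cy': 199.04777093318185, 'R': array([[ 0.84178494,  0.53964774, -0.01335816],
       [ 0.36188232, -0.5825086 , -0.72782204],
       [-0.40054876,  0.60783555, -0.68563594]]), 't': array([-0.451635  , -0.20302114,  1.67062821])}
0.0187
```

View pics/top0.png

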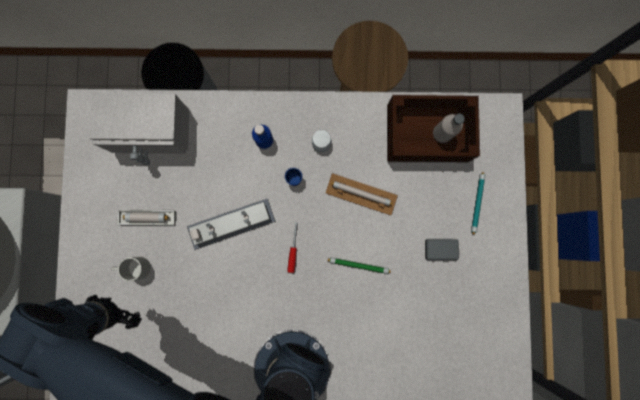

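View pics/scene0.png

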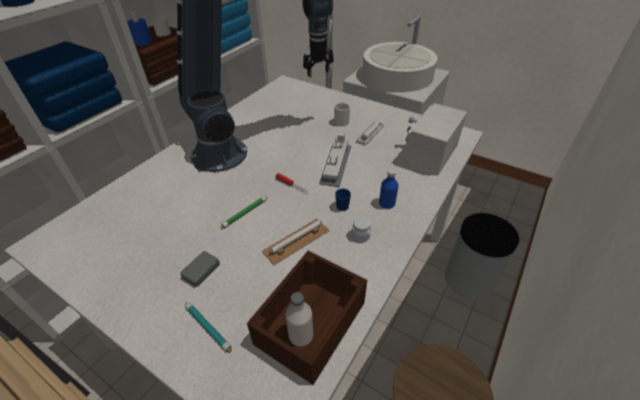

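The top view shows the lamp in its cradle near (362,193) and the light near (231,224), with its socket probably at the left end (197,235). The glass is at (293,177) and the screwdriver at (293,248).

```bash
cat > h.py <<'E'
import numpy as np, cv2
from bench import robot, imaging
from scipy.spatial.transform import Rotation as Ro
def ray(m,u,v,z):
    d=m["R"].T@np.array([(u-m["cx"])/m["fx"],(v-m["cy"])/m["fy"],1.]); c=-m["R"].T@m["t"]
    return c+d*(z-c[2])/d[2]
def proj(m,X):
    p=m["R"]@np.asarray(X)+m["t"]; return np.array([m["fx"]*p[0]/p[2]+m["cx"],m["fy"]*p[1]/p[2]+m["cy"]])
def toolR(o): return Ro.from_euler('xyz',o["tool_rot"])
E
python3 - <<'E'
from h import *
im=cv2.imread("pics/top0.png"); m=imaging.camera_model("top")
cv2.imwrite("pics/top0c.png",cv2.resize(im[160:260,180:410],None,fx=3.4,fy=3.4,interpolation=cv2.INTER_CUBIC))
hsv=cv2.cvtColor(im,cv2.COLOR_BGR2HSV)
br=cv2.inRange(hsv,(5,80,60),(25,255,255)); br[:, :300]=0; br[:,420:]=0; br[:165]=0; br[225:]=0
c=max(cv2.findContours(br,0,2)[0],key=cv2.contourArea); r=cv2.minAreaRect(c); print(r)
b=cv2.boxPoints(r); print(ray(m,*r[0],.006), [ray(m,*p,.006).round(3) for p in b])
hull=np.zeros_like(br); cv2.fillConvexPoly(hull,cv2.convexHull(c),255)
w=cv2.inRange(hsv,(0,0,100),(180,70,255))&cv2.erode(hull,np.ones((3,3)))
c=max(cv2.findContours(w,0,2)[0],key=cv2.contourArea); r=cv2.minAreaRect(c);print("lamp",r,ray(m,*r[0],.03)); b=cv2.boxPoints(r); print([ray(m,*p,.03).round(3) for p in b])
w=cv2.inRange(hsv,(0,0,185),(180,40,255)); w[:195]=0;w[255:]=0;w[:,:183]=0;w[:,278:]=0
print(hsv[224,225],hsv[200,200], hsv[224,189])
E
```

```text
((361.0, 194.0), (68.9376449584961, 20.871028900146484), 18.434947967529297)
[ 0.5851177  -0.23076391  0.006     ] [array([ 0.588, -0.107,  0.006]), array([ 0.656, -0.13 ,  0.006]), array([ 0.583, -0.354,  0.006]), array([ 0.514, -0.331,  0.006])]
lamp ((361.4500427246094, 192.64999389648438), (59.4508171081543, 6.008327484130859), 18.434947967529297) [ 0.58713636 -0.22979732  0.03      ]
[array([ 0.609, -0.131,  0.03 ]), array([ 0.628, -0.138,  0.03 ]), array([ 0.566, -0.328,  0.03 ]), array([ 0.546, -0.322,  0.03 ])]
[ 39  10 185] [ 19  13 162] [ 30   5 150]
```

View pics/top0c.png

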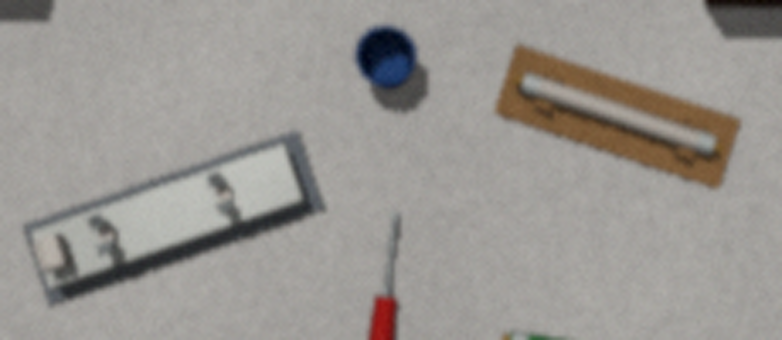

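The crop shows the tray's socket at its left end, at full-image (197,235), and clips near (211,230) and (246,217). The lamp axis runs from (333,184) to (392,202).

```bash
cat >> h.py <<'E'
def twist(o,pos,yawdeg,n):
    "per-row move for constant twist from obs o to tool-down pose"
    R0=toolR(o); R1=Ro.from_euler('xyz',[np.pi,0,np.radians(yawdeg)])
    w=(R0.inv()*R1).as_rotvec()/n; d=R0.inv().apply(np.asarray(pos)-o["position"])
    S=sum(Ro.from_rotvec(w*k).as_matrix() for k in range(n))
    return np.degrees(w).round(2),(np.linalg.solve(S,d)*1000).round(1)
E
python3 - <<'E'
from h import *
o=robot.get_obs(); m=imaging.camera_model("wrist"); c=-m["R"].T@m["t"]
R=toolR(o); print("cam in tool",R.inv().apply(c-o["position"]),"view dir tool",R.inv().apply(m["R"][2]),"camx",R.inv().apply(m["R"][0]),m["fx"])
t=imaging.camera_model("top"); a=ray(t,197,235,.07);b=ray(t,246,217,.06);g=ray(t,211,230,.06);print(a,g,b,ray(t,293,177,.07),ray(t,264,133,.1))
for n in (22,24,26): print(twist(o,[.587,-.230,.20],71.7,n))
E
```

```text
cam in tool [ 0.07189668 -0.00085696 -0.14304323] view dir tool [-0.28433916 -0.00162778  0.95872238] camx [-5.47781740e-04  9.99998671e-01  1.53539709e-03] 342.20713690055004
[0.43985913 0.31048419 0.07      ] [0.45671617 0.26758555 0.06      ] [0.50026659 0.15371814 0.06      ] [6.3288464e-01 1.5894715e-04 7.0000000e-02] [0.7725321  0.09501427 0.1       ]
(array([-0.  ,  0.  ,  3.74]), array([-39. ,   1.5,   1.4]))
(array([-0.  ,  0.  ,  3.43]), array([-35.8,   1.5,   1.3]))
(array([-0.  ,  0.  ,  3.17]), array([-33. ,   1.5,   1.2]))
```

Request:
drive_tool(moves=[[[0,0,3.43,-35.8,1.5,1.3,1],[0,0,3.43,-35.8,1.5,1.3,1],[0,0,3.43,-35.8,1.5,1.3,1],[0,0,3.43,-35.8,1.5,1.3,1],[0,0,3.43,-35.8,1.5,1.3,1],[0,0,3.43,-35.8,1.5,1.3,1],[0,0,3.43,-35.8,1.5,1.3,1],[0,0,3.43,-35.8,1.5,1.3,1],[0,0,3.43,-35.8,1.5,1.3,1],[0,0,0,0,0,0,1],[0,0,0,0,0,0,1]]])

```text
time: 1.02
position: [0.4841, 0.2775, 0.219]
tool_rot: [-3.14, -0.0, 2.147]
contact_force: [-1.0, -0.9, -0.3]
gripper_width: 0.0853
grip_force: 0.0
```

```bash
python3 - <<'E'
from h import *
import pickle
o=robot.get_obs();m=imaging.camera_model("wrist"); im=imaging.camera("wrist"); cv2.imwrite("pics/w1.png",im[:,:,::-1]); pickle.dump((o,m),open("w1.pkl","wb"))
print(o["position"],o["tool_rot"],o["time"]); print(twist(o,[.587,-.230,.18],71.7,16))
E
```

```text
[0.48409676 0.27747134 0.21898687] [-3.14039074e+00 -6.65538081e-05  2.14666081e+00] 1.0167
(array([-0.  ,  0.  ,  3.21]), array([-33.4,   1.5,   2.4]))
```

View pics/w1.png

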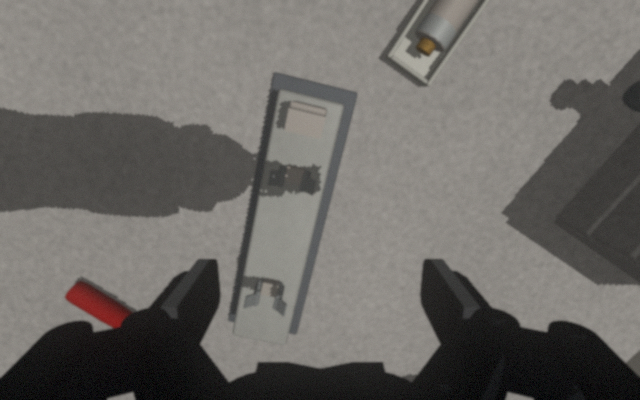

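The wrist view shows the whole tray. Its socket block is at about (305,115), clip_b at (293,178) and clip_a at (265,295), and the near end runs from (233,335) to (287,343).

Request:
drive_tool(moves=[[[0,0,3.21,-33.4,1.5,2.4,1],[0,0,3.21,-33.4,1.5,2.4,1],[0,0,3.21,-33.4,1.5,2.4,1],[0,0,3.21,-33.4,1.5,2.4,1],[0,0,3.21,-33.4,1.5,2.4,1],[0,0,3.21,-33.4,1.5,2.4,1],[0,0,3.21,-33.4,1.5,2.4,1],[0,0,3.21,-33.4,1.5,2.4,1],[0,0,3.21,-33.4,1.5,2.4,1],[0,0,3.21,-33.4,1.5,2.4,1],[0,0,3.21,-33.4,1.5,2.4,1],[0,0,3.21,-33.4,1.5,2.4,1],[0,0,3.21,-33.4,1.5,2.4,1],[0,0,3.21,-33.4,1.5,2.4,1],[0,0,3.21,-33.4,1.5,2.4,1],[0,0,3.21,-33.4,1.5,2.4,1],[0,0,0,0,0,0,1],[0,0,0,0,0,0,1]]])

```text
time: 2.57
position: [0.5877, -0.2275, 0.1808]
tool_rot: [-3.141, -0.0, 1.253]
contact_force: [-0.5, 0.6, -0.3]
gripper_width: 0.085
grip_force: 0.0
```

```bash
python3 - <<'E'
from h import *
import pickle
o=robot.get_obs();m=imaging.camera_model("wrist"); im=imaging.camera("wrist"); cv2.imwrite("pics/w2.png",im[:,:,::-1]); pickle.dump((o,m),open("w2.pkl","wb"))
print(o["position"],o["tool_rot"],o["time"])
E
```

```text
[ 0.5877457  -0.22747069  0.18084318] [-3.14073613e+00 -2.85054759e-04  1.25323880e+00] 2.5667
```

View pics/w2.png

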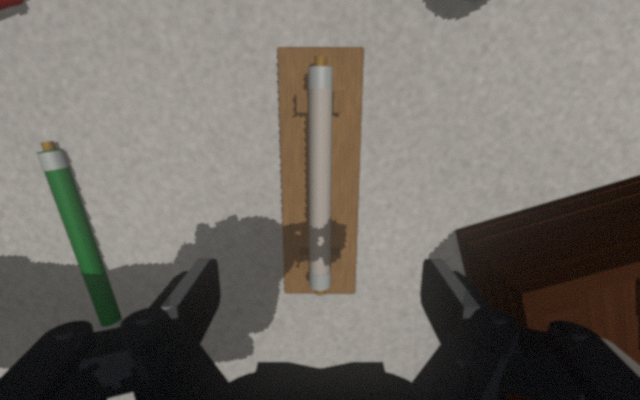

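The lamp stands almost vertical in this view, with its shoulders at about (320,67) and (320,291). The cradle runs from row 47 to row 293.

```bash
python3 - <<'E'
from h import *
import pickle
o,m=pickle.load(open("w2.pkl","rb")); im=cv2.imread("pics/w2.png"); hsv=cv2.cvtColor(im,cv2.COLOR_BGR2HSV)
L=[]
for v in range(70,288,4):
    s=np.where(hsv[v,285:352,1]<65)[0]
    if len(s): 
        u=s+285; u=u[(u>300)&(u<340)]
        if len(u): L.append((v,u.min(),u.max()))
L=np.array(L); print(L[::6].tolist())
P=np.array([ray(m,(a+b)/2,v,.026)[:2] for v,a,b in L if b-a<28])
vx,vy,x,y=cv2.fitLine(P.astype(np.float32),cv2.DIST_HUBER,0,.001,.001).ravel(); print("heading",np.degrees(np.arctan2(vy,vx)))
e=[ray(m,320.3,67,.026),ray(m,319.5,291.5,.026)]; print(e,np.linalg.norm(e[0]-e[1]),(e[0]+e[1])/2)
c=(e[0]+e[1])/2; R=toolR(o); print("lamp ctr in tool mm",R.inv().apply(c-o["position"])*1000, "tool yaw",np.degrees(o["tool_rot"][2]))
print("fit pts tool y",(R.inv().apply(np.c_[P,np.full(len(P),.026)]-o["position"])*1000)[::8,:2].round(1).tolist())
cr=[ray(m,*p,.006) for p in ((278,47),(363,47),(285,293),(355,293))]; print("cradle",R.inv().apply(np.mean(cr,0)-o["position"])*1000)
E
```

```text
[[70, 308, 332], [94, 308, 332], [118, 308, 331], [142, 309, 331], [166, 309, 330], [190, 309, 330], [214, 309, 330], [238, 309, 329], [262, 310, 329], [286, 310, 329]]
heading 71.69181
[array([ 0.61838182, -0.13590829,  0.026     ]), array([ 0.55305474, -0.33200621,  0.026     ])] 0.20669305656695616 [ 0.58571828 -0.23395725  0.026     ]
lamp ctr in tool mm [ -6.83943751   0.23198336 154.84109634] tool yaw 71.80529385309225
fit pts tool y [[94.2, 0.4], [69.2, 0.4], [42.8, -0.1], [15.0, -0.1], [-14.3, -0.1], [-45.3, 0.3], [-78.2, -0.2]]
cradle [ -4.98746046   0.59089515 174.84132499]
```

Request:
drive_tool(moves=[[[0,0,0,-4.3,0.2,34,1],[0,0,0,0,0,34,1],[0,0,0,0,0,34,1],[0,0,0,0,0,30,1],[0,0,0,0,0,20,1],[0,0,0,0,0,10,1],[0,0,0,0,0,6,1],[0,0,0,0,0,0,0.5],[0,0,0,0,0,0,0.2],[0,0,0,0,0,0,0],[0,0,0,0,0,0,0],[0,0,0,0,0,0,0],[0,0,0,0,0,0,0],[0,0,0,0,0,0,0],[0,0,0,0,0,0,0],[0,0,0,0,0,0,0]]])

```text
time: 3.95
position: [0.5873, -0.2319, 0.0143]
tool_rot: [3.14, 0.0, 1.253]
contact_force: [-1.2, 0.1, 4.6]
gripper_width: 0.0179
grip_force: 58.4
```

```bash
python3 - <<'E'
from h import *
import pickle
o,m=pickle.load(open("w1.pkl","rb")); im=cv2.imread("pics/w1.png")
g=cv2.GaussianBlur(cv2.cvtColor(im,cv2.COLOR_BGR2GRAY),(3,3),0).astype(int)
for v in (80,85,90,95,100,140,150,210,230,250,310,325): print(v,g[v,225:365:4].tolist())
print("col", [g[320:360:2,u].tolist() for u in (250,270)])
cv2.imwrite("pics/w1c.png",cv2.resize(im[65:350,220:365],None,fx=2.1,fy=2.1,interpolation=cv2.INTER_CUBIC))
E
```

```text
80 [141, 140, 141, 138, 142, 144, 144, 140, 139, 142, 137, 133, 86, 91, 91, 91, 90, 89, 90, 90, 97, 110, 125, 134, 137, 143, 142, 138, 140, 142, 142, 139, 139, 142, 136]
85 [144, 146, 143, 137, 136, 143, 141, 142, 139, 140, 138, 131, 88, 92, 92, 91, 91, 91, 91, 92, 93, 93, 94, 92, 92, 99, 111, 124, 136, 138, 140, 140, 142, 139, 138]
90 [140, 141, 145, 139, 138, 143, 142, 138, 139, 141, 138, 101, 70, 78, 112, 108, 97, 93, 91, 93, 93, 92, 94, 94, 94, 94, 94, 93, 94, 93, 100, 113, 125, 134, 142]
95 [146, 142, 139, 141, 144, 143, 143, 139, 138, 141, 142, 85, 61, 80, 134, 139, 139, 136, 130, 122, 110, 100, 93, 92, 93, 94, 93, 94, 94, 95, 96, 95, 95, 119, 141]
100 [146, 143, 138, 142, 142, 145, 140, 137, 141, 140, 133, 72, 60, 98, 132, 123, 121, 129, 126, 135, 142, 143, 140, 134, 124, 112, 102, 97, 95, 93, 95, 95, 94, 129, 139]
140 [78, 80, 101, 133, 139, 142, 138, 139, 139, 84, 58, 92, 137, 136, 139, 140, 140, 140, 142, 143, 143, 145, 144, 146, 147, 146, 147, 139, 97, 94, 105, 140, 138, 137, 138]
150 [79, 79, 80, 80, 82, 95, 132, 144, 128, 62, 61, 124, 140, 138, 136, 138, 140, 142, 141, 1
[... 468 characters left out ...]
44, 143, 143, 143, 145, 145, 144, 143, 143, 145, 147, 147, 146, 143, 103, 92, 106, 144, 140, 141, 134, 140, 140, 138, 141, 142, 141, 139]
310 [139, 101, 55, 105, 140, 138, 138, 138, 139, 139, 140, 142, 134, 102, 89, 120, 143, 116, 88, 96, 136, 137, 142, 139, 139, 141, 138, 139, 139, 143, 144, 140, 140, 146, 142]
325 [134, 138, 124, 136, 135, 137, 137, 138, 137, 136, 138, 140, 139, 140, 141, 141, 122, 87, 92, 139, 138, 138, 143, 141, 144, 143, 140, 139, 139, 140, 140, 140, 143, 144, 146]
col [[137, 137, 138, 136, 136, 133, 133, 134, 135, 135, 139, 138, 140, 139, 137, 136, 136, 137, 137, 137], [142, 141, 140, 140, 140, 141, 139, 139, 138, 139, 135, 131, 133, 136, 141, 142, 137, 134, 133, 134]]
```

View pics/w1c.png

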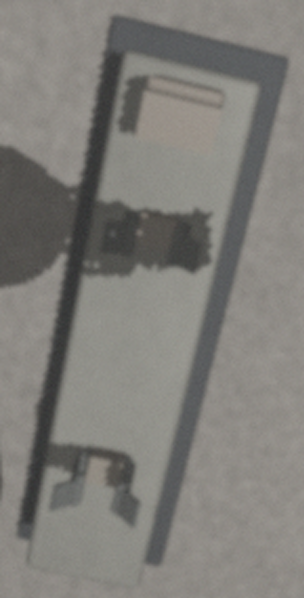

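```bash
python3 - <<'E'
from h import *
import pickle
o,m=pickle.load(open("w1.pkl","rb")); im=cv2.imread("pics/w1.png")
g=cv2.GaussianBlur(cv2.cvtColor(im,cv2.COLOR_BGR2GRAY),(3,3),0).astype(float)
def line(pts):
    P=np.array([ray(m,u,v,.048)[:2] for u,v in pts]).astype(np.float32)
    f=cv2.fitLine(P,cv2.DIST_HUBER,0,.001,.001).ravel(); return f[2:],f[:2]*(1 if f[1]>0 else -1)
Lp,Rp=[],[]
for v in list(range(112,150,3))+list(range(205,275,3)):
    uc=301-(v-115)*.2  # inside tray
    u=int(uc+ (10))
    while g[v,u]>118:u+=1
    Rp.append((u-(118-g[v,u])/(g[v,u-1]-g[v,u]),v))
    if v>140:
        u=int(uc-12)
        while g[v,u]>100:u-=1
        Lp.append((u+(100-g[v,u])/(g[v,u+1]-g[v,u]),v))
Fp=[]
for u in range(284,335,4):
    v=82
    while g[v,u]<116:v+=1
    Fp.append((u,v))
R_,L_=line(Rp),line(Lp)
hd=[np.degrees(np.arctan2(d[1],d[0])) for _,d in (R_,L_)]; F_=line(Fp); print("headings",hd,"far edge",np.degrees(np.arctan2(*F_[1][::-1])))
h=np.radians(np.mean(hd)); y=np.array([np.cos(h),np.sin(h)]); x=np.array([y[1],-y[0]])
off=[x@p for p,_ in (R_,L_)]; print("width",off[0]-off[1])
far=y@F_[0]; near=np.mean([y@ray(m,u,v,.048)[:2] for u,v in ((233,335),(260,340),(287,343))]); print("len",far-near)
for nm,yy in (("far",far-.131),("near",near+.131)): print(nm,x*np.mean(off)+y*yy)
np.savez("tray.npz",y=y,x=x,off=np.mean(off),far=far)
# rays to clip a inner lips? socket top front/rear edges at z=.083
f=lambda u,v,z:(lambda q:((x@q-np.mean(off)).round(4),(y@q-(far-.131)).round(4)))(ray(m,u,v,z)[:2])
print("socket top corners", [f(220+a/2.1,65+b/2.1,.083) for a,b in((148,76),(224,96),(138,130),(214,150))])
print("clip a tips", [f(220+a/2.1,65+b/2.1,.087) for a,b in((55,485),(137,522),(55,508))])
o=robot.get_obs(); print(o["position"],o["time"])
E
```

```text
headings [np.float32(109.8162), np.float32(109.633385)] far edge 51.159462
width 0.058084637
len 0.2644315072968841
far [0.47913465 0.2164947 ]
near [0.47995528 0.21420585]
socket top corners [(np.float64(-0.0143), np.float64(0.1185)), (np.float64(0.0149), np.float64(0.118)), (np.float64(-0.014), np.float64(0.0984)), (np.float64(0.0159), np.float64(0.0977))]
clip a tips [(np.float64(-0.0183), np.float64(-0.0579)), (np.float64(0.0201), np.float64(-0.068)), (np.float64(-0.0164), np.float64(-0.0693))]
[ 0.58731166 -0.23190909  0.01432487] 3.95
```

Request:
drive_tool(moves=[[[0,0,0,0,0,-10,0],[0,0,0,0,0,-25,0],[0,0,0,0,0,-35,0],[0,0,0,0,0,-35,0],[0,0,0,0,0,-35,0],[0,0,0,0,0,0,0],[0,0,0,0,0,0,0]]])

```text
time: 4.53
position: [0.5881, -0.2322, 0.1564]
tool_rot: [3.136, 0.0, 1.253]
contact_force: [-0.3, -1.0, -1.9]
gripper_width: 0.018
grip_force: 58.8
```

```bash
python3 - <<'E'
from h import *
o=robot.get_obs(); print(o["contact_force"]); print(twist(o,[.486,.1983,.150],109.7,16))
E
```

```text
[-0.30921588 -0.96547533 -1.88452157]
(array([ 0.02,  0.01, -2.37]), array([27.4, -6.7,  0.4]))
```

Request:
drive_tool(moves=[[[0,0,-2.37,27.4,-6.7,0.4,0],[0,0,-2.37,27.4,-6.7,0.4,0],[0,0,-2.37,27.4,-6.7,0.4,0],[0,0,-2.37,27.4,-6.7,0.4,0],[0,0,-2.37,27.4,-6.7,0.4,0],[0,0,-2.37,27.4,-6.7,0.4,0],[0,0,-2.37,27.4,-6.7,0.4,0],[0,0,-2.37,27.4,-6.7,0.4,0],[0,0,-2.37,27.4,-6.7,0.4,0],[0,0,-2.37,27.4,-6.7,0.4,0],[0,0,-2.37,27.4,-6.7,0.4,0],[0,0,-2.37,27.4,-6.7,0.4,0],[0,0,-2.37,27.4,-6.7,0.4,0],[0,0,-2.37,27.4,-6.7,0.4,0],[0,0,-2.37,27.4,-6.7,0.4,0],[0,0,-2.37,27.4,-6.7,0.4,0],[0,0,0,0,0,0,0],[0,0,0,0,0,0,0],[0,0,0,0,0,0,0]]])

```text
time: 6.12
position: [0.4842, 0.1993, 0.1461]
tool_rot: [-3.14, 0.0, 1.915]
contact_force: [0.4, 0.2, -1.7]
gripper_width: 0.0179
grip_force: 58.9
```

```bash
python3 - <<'E'
from h import *
import pickle
o=robot.get_obs();m=imaging.camera_model("wrist"); im=imaging.camera("wrist"); cv2.imwrite("pics/w3.png",im[:,:,::-1]); pickle.dump((o,m),open("w3.pkl","wb"))
print(o["position"],np.degrees(o["tool_rot"]),o["time"],o["contact_force"],o["torque"])
d=np.array([.486,.1983,.15])-o["position"]; print(toolR(o).inv().apply(d)*1000)
E
```

```text
[0.48418918 0.19927263 0.14614661] [-1.79924215e+02  2.64037471e-02  1.09747527e+02] 6.1167 [ 0.40760392  0.2285771  -1.70131807] [-0.00137163 -0.01099833 -0.00898008]
[-1.52903644  1.37060728 -3.85450109]
```

View pics/w3.png

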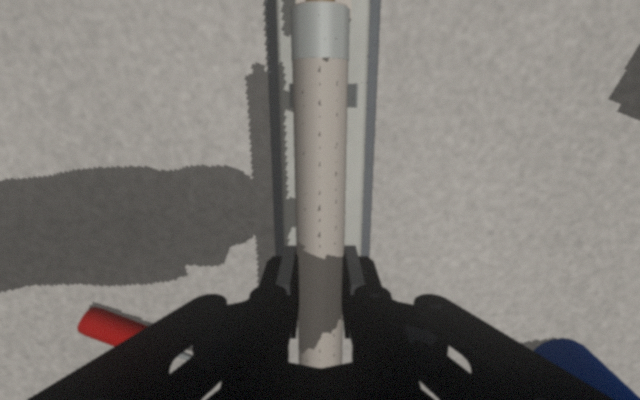

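The picture shows the lamp held straight, with its far shoulder at about (322,3). The clip_b flares are at (289,96) and (351,96), and the tray edges lie near columns 280 and 370.

```bash
python3 - <<'E'
from h import *
import pickle
o,m=pickle.load(open("w3.pkl","rb")); im=cv2.imread("pics/w3.png"); R=toolR(o)
g=cv2.GaussianBlur(cv2.cvtColor(im,cv2.COLOR_BGR2GRAY),(3,3),0).astype(int)
T=lambda u,v,z:(R.inv().apply(ray(m,u,v,z)-o["position"])*1000).round(1)
for v in (15,40,120,160,200): print(v,"L",list(zip(range(264,306,2),g[v,264:306:2].tolist())),"R",list(zip(range(340,384,2),g[v,340:384:2].tolist())))
for v in (90,96,102): print(v,g[v,280:300].tolist(),g[v,342:362].tolist())
print("shoulder",T(322,3,.158),T(322,3,.168))
E
```

```text
15 L [(264, 115), (266, 78), (268, 65), (270, 66), (272, 66), (274, 68), (276, 87), (278, 123), (280, 144), (282, 129), (284, 98), (286, 91), (288, 92), (290, 87), (292, 88), (294, 97), (296, 106), (298, 115), (300, 121), (302, 125), (304, 127)] R [(340, 144), (342, 143), (344, 136), (346, 126), (348, 126), (350, 148), (352, 163), (354, 164), (356, 164), (358, 164), (360, 165), (362, 164), (364, 164), (366, 159), (368, 139), (370, 111), (372, 103), (374, 102), (376, 103), (378, 103), (380, 132), (382, 155)]
40 L [(264, 147), (266, 104), (268, 73), (270, 66), (272, 64), (274, 65), (276, 76), (278, 110), (280, 141), (282, 152), (284, 154), (286, 154), (288, 154), (290, 134), (292, 99), (294, 96), (296, 104), (298, 114), (300, 121), (302, 123), (304, 127)] R [(340, 144), (342, 142), (344, 134), (346, 124), (348, 128), (350, 152), (352, 160), (354, 160), (356, 159), (358, 159), (360, 160), (362, 161), (364, 160), (366, 148), (368, 124), (370, 104), (372, 101), (374, 101), (376, 100), (378, 112), (380, 146), (382, 156)]
120 L [(264, 91), (266, 88), (268, 85), (270, 69), (272, 62), (274, 6
[... 1379 characters left out ...]
), (370, 105), (372, 135), (374, 154), (376, 155), (378, 152), (380, 153), (382, 154)]
90 [81, 87, 93, 101, 110, 121, 128, 128, 120, 105, 86, 75, 73, 76, 82, 88, 93, 97, 101, 105] [138, 136, 133, 126, 116, 106, 100, 99, 98, 98, 97, 96, 98, 105, 118, 134, 149, 158, 162, 163]
96 [80, 85, 88, 91, 91, 90, 91, 89, 86, 82, 77, 73, 73, 76, 81, 87, 93, 97, 101, 104] [139, 136, 132, 125, 115, 106, 99, 98, 97, 96, 95, 95, 99, 107, 120, 137, 152, 159, 162, 161]
102 [80, 84, 87, 89, 90, 91, 91, 90, 86, 81, 76, 73, 74, 76, 81, 87, 92, 97, 102, 106] [138, 135, 131, 123, 113, 105, 99, 97, 97, 96, 97, 97, 100, 109, 125, 142, 155, 161, 163, 162]
shoulder [102.9   0.2 -11.9] [ 1.005e+02  1.000e-01 -2.190e+01]
```

```bash
python3 - <<'E'
from h import *
import pickle
o,m=pickle.load(open("w3.pkl","rb")); R=toolR(o)
T=lambda u,v,z:(R.inv().apply(ray(m,u,v,z)-o["position"])*1000).round(1)[:2]
print("trayL",[T(u,v,.048) for u,v in((277.5,15),(278,40),(285,160))]);print("trayR",[T(u,v,.048) for u,v in((369,15),(368,40),(365.3,120),(363.8,160),(361.9,200))])
print("plate R", [T(u,v,.008) for u,v in((379.5,15),(378.5,40),(375,120),(373.5,160),(371.5,200))])
print("clip", [T(u,98,.087) for u in (284,356.3)], [T(u,98,.085) for u in (284,356.3)])
print("lamp",[T(u,v,.158) for u,v in((320,40),(320,120),(320,160))], [T(u,v,.158) for u,v in((291.3,40),(349,40),(294,160),(345.6,160))])
n=np.load("tray.npz"); q=np.array([.4799,.2142,.048]); print(R.inv().apply(q-o["position"])*1000)
E
```

```text
trayL [array([122.6, -27.4]), array([108.1, -27.6]), array([ 30.2, -25.4])]
trayR [array([122.5,  30.5]), array([108.1,  30.4]), array([57.8, 30.6]), array([30.2, 30.5]), array([ 0.6, 30.2])]
plate R [array([131. ,  43.4]), array([114.2,  43.4]), array([55.6, 43.5]), array([23.3, 43.7]), array([-11.2,  43.5])]
clip [array([ 72.1, -20.9]), array([72.1, 20. ])] [array([ 72.2, -21.1]), array([72.1, 20.2])]
lamp [array([91.3, -0.5]), array([64. , -0.5]), array([49. , -0.5])] [array([ 91.3, -10.6]), array([91.3,  9.7]), array([ 49. , -10.5]), array([48.9,  9.4])]
[15.54394136  1.1364791  98.13804086]
```

Request:
drive_tool(moves=[[[0,0,0,-3,1.3,0,0],[0,0,0,0,0,15,0],[0,0,0,0,0,20,0],[0,0,0,0,0,15,0],[0,0,0,0,0,10,0],[0,0,0,0,0,5,0],[0,0,0,0,0,2,0],[0,0,0,0,0,0,0],[0,0,0,0,0,0,0],[0,0,0,0,0,0,0]]])

```text
time: 7.0
position: [0.4874, 0.1974, 0.0806]
tool_rot: [3.14, 0.0, 1.915]
contact_force: [0.2, -0.2, -0.9]
gripper_width: 0.0181
grip_force: 58.8
```

Request:
drive_tool(moves=[[[0,0,0,0,0,2,0],[0,0,0,0,0,2,0],[0,0,0,0,0,2,0],[0,0,0,0,0,2,0],[0,0,0,0,0,2,0],[0,0,0,0,0,2,0],[0,0,0,0,0,0,0]]])

```text
time: 7.58
position: [0.4869, 0.1973, 0.0679]
tool_rot: [3.141, 0.0, 1.916]
contact_force: [-2.0, -0.0, 4.8]
gripper_width: 0.0177
grip_force: 59.3
```

Request:
drive_tool(moves=[[[0,0,0,0,0,1,0],[0,0,0,0,0,1,0],[0,0,0,0,0,1,0],[0,0,0,0,0,1,0],[0,0,0,0,0,0,0]]])

```text
time: 8.0
position: [0.4872, 0.1974, 0.0645]
tool_rot: [3.14, -0.0, 1.915]
contact_force: [-1.9, -0.7, 9.6]
gripper_width: 0.018
grip_force: 59.8
```

Request:
drive_tool(moves=[[[0,0,0,0,0,1,0],[0,0,0,0,0,1,0],[0,0,0,0,0,1,0],[0,0,0,0,0,0,0]]])

```text
time: 8.33
position: [0.4873, 0.1975, 0.0617]
tool_rot: [3.14, -0.0, 1.915]
contact_force: [-3.6, -0.6, 12.6]
gripper_width: 0.0179
grip_force: 60.1
```

Request:
drive_tool(moves=[[[0,0,0,0,0,1,0],[0,0,0,0,0,1,0],[0,0,0,0,0,1,0],[0,0,0,0,0,0,0]]])

```text
time: 8.67
position: [0.4872, 0.1975, 0.0587]
tool_rot: [3.14, -0.0, 1.915]
contact_force: [-2.9, -0.8, 10.9]
gripper_width: 0.018
grip_force: 60.0
```

Request:
drive_tool(moves=[[[0,0,0,0,-0.6,1,0],[0,0,0,0,0,1,0],[0,0,0,0,0,0,0]]])

```text
time: 8.92
position: [0.4868, 0.1974, 0.0564]
tool_rot: [3.14, -0.0, 1.915]
contact_force: [-1.0, 0.7, 5.9]
gripper_width: 0.0181
grip_force: 59.4
```

Request:
drive_tool(moves=[[[0,0,0,0,0,1,0],[0,0,0,0,0,1,0],[0,0,0,0,0,0,0]]])

```text
time: 9.17
position: [0.4865, 0.1971, 0.0537]
tool_rot: [3.141, 0.0, 1.915]
contact_force: [1.4, 0.9, 2.7]
gripper_width: 0.0179
grip_force: 59.1
```

Request:
drive_tool(moves=[[[0,0,0,0,0,1,0],[0,0,0,0,0,1,0],[0,0,0,0,0,0,0]]])

```text
time: 9.42
position: [0.4866, 0.1972, 0.052]
tool_rot: [3.141, 0.0, 1.916]
contact_force: [-0.4, -0.1, 6.9]
gripper_width: 0.0181
grip_force: 59.4
```

Request:
drive_tool(moves=[[[0,0,0,0,0,1,0],[0,0,0,0,0,1,0],[0,0,0,0,0,0,0]]])

```text
time: 9.67
position: [0.4866, 0.1971, 0.0502]
tool_rot: [3.141, 0.0, 1.915]
contact_force: [-1.4, 0.4, 9.1]
gripper_width: 0.018
grip_force: 59.8
```

Request:
drive_tool(moves=[[[0,0,0,0,0,1,0],[0,0,0,0,0,1,0],[0,0,0,0,0,0,0]]])

```text
time: 9.92
position: [0.4866, 0.1972, 0.0485]
tool_rot: [3.141, 0.0, 1.915]
contact_force: [-1.6, 0.4, 11.7]
gripper_width: 0.0181
grip_force: 60.1
```

Request:
drive_tool(moves=[[[0,0,0,0,0,1,0],[0,0,0,0,0,0,0]]])

```text
time: 10.08
position: [0.4866, 0.1971, 0.0476]
tool_rot: [3.14, 0.0, 1.915]
contact_force: [-3.0, -0.6, 14.1]
gripper_width: 0.0179
grip_force: 60.3
```

Request:
drive_tool(moves=[[[0,0,0,0,0,-1,0],[0,0,0,0,0,-1,0],[0,0,0,0,0,-1,0],[0,0,0,0,0,-1,0],[0,0,0,0,0,-1,0],[0,0,0,0,0,-1,0],[0,0,0,0,0,0,0],[0,0,0,0,0,0,0]]])

```text
time: 10.75
position: [0.4865, 0.1971, 0.053]
tool_rot: [3.141, 0.0, 1.915]
contact_force: [0.1, 0.6, 3.8]
gripper_width: 0.0177
grip_force: 59.4
```

```bash
python3 - <<'E'
from h import *
import pickle
o=robot.get_obs();m=imaging.camera_model("wrist"); im=imaging.camera("wrist"); cv2.imwrite("pics/w4.png",im[:,:,::-1]); pickle.dump((o,m),open("w4.pkl","wb"))
print(o["position"],np.degrees(o["tool_rot"]),o["time"],o["contact_force"],o["torque"])
E
```

```text
[0.48653549 0.19712334 0.05295446] [1.79967187e+02 2.66577939e-03 1.09747033e+02] 10.75 [0.13950358 0.56535708 3.84091475] [ 0.1382922  -0.236505   -0.05386475]
```

View pics/w4.png

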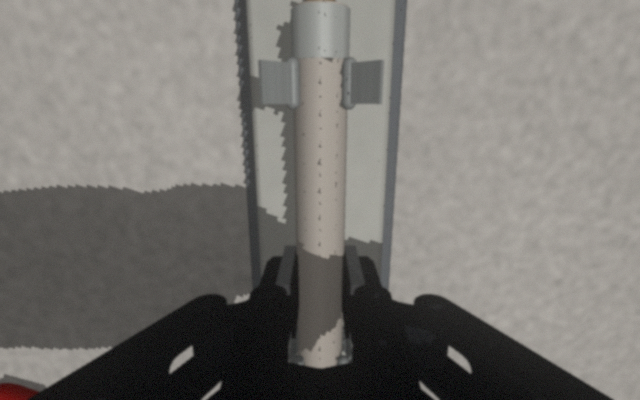

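The picture shows the lamp under the lips of clip_b (lips at columns 297 and 348, rows 58–107). The shoulder is still at row 3, so the lamp hasn't tilted in the grip.

```bash
python3 - <<'E'
from h import *
import pickle
o,m=pickle.load(open("w4.pkl","rb")); R=toolR(o)
T=lambda u,v,z:(R.inv().apply(ray(m,u,v,z)-o["position"])*1000).round(1)[:2]
print("clip",T(272,60,.084),T(272,103,.084),"lips",T(298,58,.073),T(298,107,.073)); print("shoulder",T(320,3,.075))
E
```

```text
clip [ 82.9 -15.1] [ 70.3 -15.6] lips [84.6 -7.8] [68.9 -8.1]
shoulder [100.4  -0.5]
```

Request:
drive_tool(moves=[[[0,0,0,0,0,-1,0],[0,0,0,0,0,-1,0],[0,0,0,1,0,0,0],[0,0,0,1.5,0,0,0],[0,0,0,1.5,0,0,0],[0,0,0,1,0,0,0],[0,0,0,0,0,0,0]]])

```text
time: 11.38
position: [0.4845, 0.2017, 0.0547]
tool_rot: [-3.141, 0.0, 1.915]
contact_force: [3.8, -2.3, 0.8]
gripper_width: 0.0183
grip_force: 58.9
```

Request:
drive_tool(moves=[[[0,0,0,1.5,0,0,0],[0,0,0,1.5,0,0,0],[0,0,0,1.5,0,0,0],[0,0,0,1.5,0,0,0],[0,0,0,1,0,0,0],[0,0,0,0,0,0,0]]])

```text
time: 11.88
position: [0.4821, 0.2086, 0.0548]
tool_rot: [-3.142, -0.0, 1.916]
contact_force: [2.9, -1.3, 0.8]
gripper_width: 0.0181
grip_force: 58.9
```

Request:
drive_tool(moves=[[[0,0,0,1,0,0,0],[0,0,0,1,0,0,0],[0,0,0,0,0,0,0]]])

```text
time: 12.13
position: [0.4814, 0.2103, 0.0548]
tool_rot: [-3.141, -0.0, 1.916]
contact_force: [2.9, -1.6, 0.9]
gripper_width: 0.0178
grip_force: 58.9
```

Request:
drive_tool(moves=[[[0,0,0,1,0,0,0],[0,0,0,0,0,0,0]]])

```text
time: 12.3
position: [0.4812, 0.2111, 0.0548]
tool_rot: [-3.142, 0.0, 1.915]
contact_force: [3.8, -3.8, 0.6]
gripper_width: 0.0179
grip_force: 58.9
```

Request:
drive_tool(moves=[[[0,0,0,1,0,0,0],[0,0,0,0,0,0,0]]])

```text
time: 12.47
position: [0.4811, 0.2112, 0.0548]
tool_rot: [-3.142, 0.002, 1.915]
contact_force: [5.5, -8.0, 0.9]
gripper_width: 0.0177
grip_force: 58.9
```

Request:
drive_tool(moves=[[[0,0,0,0.7,0,0,0],[0,0,0,0,0,0,0]]])

```text
time: 12.63
position: [0.4811, 0.2112, 0.0547]
tool_rot: [-3.141, 0.004, 1.914]
contact_force: [6.4, -11.5, 0.9]
gripper_width: 0.018
grip_force: 58.9
```

Request:
drive_tool(moves=[[[0,0,0,-1.7,0,0,0],[0,0,0,0,0,0,0],[0,0,0,0,0,0,0.25],[0,0,0,0,0,0,0.5],[0,0,0,0,0,0,0.6],[0,0,0,0,0,0,0.6],[0,0,0,0,0,0,0.6],[0,0,0,0,0,-10,0.6],[0,0,0,0,0,-25,0.6],[0,0,0,-20,0,-35,0.6],[0,0,0,-35,0,-35,0.6],[0,0,0,-35,0,-35,0.6],[0,0,0,0,0,0,0.6],[0,0,0,0,0,0,0.6],[0,0,0,0,0,0,0.6],[0,0,0,0,0,0,0.6]]])

```text
time: 13.97
position: [0.5069, 0.1372, 0.1829]
tool_rot: [-3.14, -0.0, 1.916]
contact_force: [0.5, 0.3, -0.1]
gripper_width: 0.0511
grip_force: 0.0
```

```bash
python3 - <<'E'
from h import *
import pickle
o=robot.get_obs();m=imaging.camera_model("wrist"); im=imaging.camera("wrist"); cv2.imwrite("pics/w5.png",im[:,:,::-1]); pickle.dump((o,m),open("w5.pkl","wb"))
print(o["position"],np.degrees(o["tool_rot"]),o["time"],o["contact_force"])
E
```

```text
[0.50693523 0.13723621 0.18291559] [-1.79896058e+02 -1.95325274e-02  1.09777677e+02] 13.9667 [ 0.45018428  0.31263445 -0.05535411]
```

View pics/w5.png

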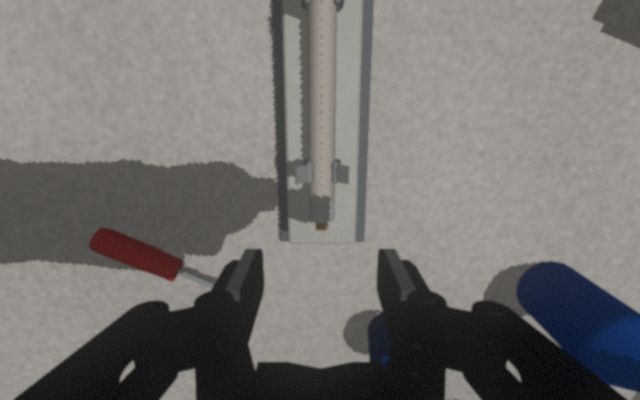

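The lamp sits straight in clip_a (323,173) and its free pin is at (321,228). I still need to check the socket end.

Request:
drive_tool(moves=[[[0,0,0,30,0,-5,0.6],[0,0,0,35,0,-5,0.6],[0,0,0,35,0,0,0.6],[0,0,0,20,0,0,0.6],[0,0,0,0,0,0,0.6],[0,0,0,0,0,0,0.6],[0,0,0,0,0,0,0.6]]])

```text
time: 14.6
position: [0.4667, 0.2499, 0.1929]
tool_rot: [-3.14, 0.001, 1.917]
contact_force: [0.4, 0.6, 0.8]
gripper_width: 0.0511
grip_force: 0.0
```

```bash
python3 - <<'E'
from h import *
import pickle
o=robot.get_obs();m=imaging.camera_model("wrist"); im=imaging.camera("wrist"); pickle.dump((o,m),open("w6.pkl","wb"))
cv2.imwrite("pics/w6full.png",im[:,:,::-1]);cv2.imwrite("pics/w6.png",cv2.resize(im[0:260,230:410,::-1],None,fx=2.3,fy=2.3,interpolation=cv2.INTER_CUBIC))
print(o["position"],o["time"],o["contact_force"])
o,m=pickle.load(open("w5.pkl","rb")); R=toolR(o)
T=lambda u,v,z:(R.inv().apply(ray(m,u,v,z)-o["position"])*1000).round(1)[:2]
print("pin tip",T(321,230,.068),"tray end",T(325,242.5,.048),"clip a",T(340,162,.084),T(340,184,.084),"edges",T(366,100,.048),T(283,100,.048),"lamp",T(309.5,100,.068),T(336,100,.068))
E
```

```text
[0.46665465 0.24991031 0.19294927] 14.6 [0.43516892 0.63204286 0.7625803 ]
pin tip [-29.6   0.2] tray end [-49.2   3.8] clip a [28.6 13.7] [12.4 14. ] edges [70.9 35.3] [ 70.9 -29.4] lamp [71.  -8.1] [71. 11.]
```

View pics/w6.png

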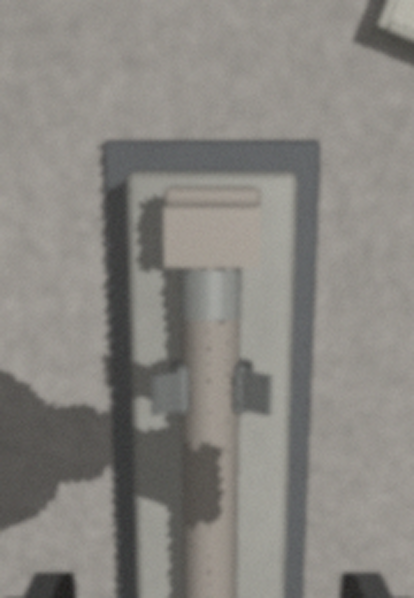

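The aluminium band meets the socket face with no visible gap, at crop (213,268), and the lamp is centred in both clips. The robot is clear of everything, so I'm handing in.

```bash
python3 -c "
from bench import robot
print(robot.sign_off())"
```

```text
the job is handed in; nothing more can be done
None
```

The lamp is snapped into both clips and slid home against the socket face, then released, and the job was handed in at about 14.6 s; the highest measured force was about 14 N, and no verdict was returned.

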